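# Raise a packed column into its clamp stand

### The arm

A 7-joint arm with a two-finger parallel gripper is mounted at the origin on a cart in front of the work surface, level with it; the furniture and walls round the work are solid. World frame = base frame: x ahead of the robot, y to its left, z up, the work surface at z = 0. Lengths are in m, angles in rad, forces in N, time in s.
With the tool pointing down it reaches from about 0.4 to 0.85 m from the base axis. Payload 4.5 kg.
Tool frame: the origin (TCP) lies at the very end of the fingers, on their centre line; the grasp point (between the pads) lies 19 mm behind it; z points along the fingers, y is the line along which they close (so a half turn about z gives the same grasp; the last joint's range is limited). The gripper opens to 88 mm and grips with 3 to 60 N. Pads are 18 mm wide; open, the fingers measure 123 mm over their backs; the gripper's body (75 mm by 187 mm) begins 45 mm behind the grasp point.
Start: joints at [-1.169, 0.689, -0.195, 1.565, 0.157, 0.902, -0.215], TCP at [0.225, 0.583, 0.239] pointing down, gripper open.
Joint ranges: [-3.01, 3.01], [-0.46, 2.08], [-1.47, 1.51], [0.13, 2.56], [-1, 4.14], [0.04, 2.09], [-2.66, 2.66]. Speed limits (rad/s): [2.57, 2.57, 3.14, 3.14, 3.14, 3.14, 3.14].

### API

Orientations are given as a unit quaternion [x, y, z, w].
In Python, from plant import r gives the robot as it stands. The module is installed in compiled form; this text tells all that it offers.
- The arm moves only by the tool step_arm, never from a script. Its argument "increments" is a list of rows, each a list of 2 entries, a list of its own where there are three numbers: the shift along the world's x, y, z in cm, then the turn, a rotation vector about the world's x, y, z in degrees. A call has exactly 10 rows; each row shifts and turns the commanded pose from where the row before left it; what a row does not reach is not made up. A row lasts 1/10 s, in which the tool goes at most 50 mm and 8.59 degrees, less where a joint would pass 70% of its speed; a pose out of reach is approached as far as the arm can. A call is refused whole if a number of a shift passes 5 or a number of a turn 8.59, either way. A call with a gripper value outside its range is refused whole. "fingers" is the opening, from 0 (shut) to 1 (fully open), set as the call begins (left out, the last holds). The fingers move at their own pace and stop on an object; "grip_force" is the grip in N (left out, the last holds). Time passes only in rows, so rows that do not move let the fingers close, or fill a call up. It gives the time, the measured TCP pose, the force, the opening and the grip force at its end, in the units of the state.
- r.get_state(): the state, without advancing time (a new reading comes with each control period).
- r.snapshot(name): name is "scene" or "side" or "wrist"; returns (picture, depth): 384x512x3 uint8, red, green, blue; 384x512 float32, m along the optical axis (not along the pixel's ray), 0 where there is no reading.
- r.calibration(name): a dict with "fov_y" (degrees; the focal length in pixels is half the picture's height over the tangent of half this angle, whatever the lens; pixels are square), "cx", "cy" (the principal point, pixels), "R" (3x3) and "t" (3): a world point X has camera coordinates R X + t. Camera axes: x right, y down, z forward; pixel columns grow to the right and rows downward; lengths in m; the calibration is good to about 2 mm. A picture is of the moment at which its call begins: read the wrist's pose just before it. calibration takes no time and is no camera call; for the wrist camera it gives the pose at the moment of the call.
- r.finish_job(): hands the job in; it is judged then, once.
The state is a dict: "clock": time; "q": joint angles; "qd": joint speeds; "joint_torque": joint torques, N m; "tool_pos": TCP position; "eef_rot": TCP orientation; "contact_force": force on the tool from outside, world axes, zero at the start; "moment": the same for the moment, N m; "opening": opening from 0.0 (shut) to 1.0 (fully open); "finger_force": force on a finger pad.
Only numpy, scipy, OpenCV 4.12 (cv2) and the standard library are available. Lean on these libraries where they do the work, as an engineer would, in place of code of your own. Each camera call takes 0.05 s, during which the arm holds its last target. There are 200 camera calls.

### The job

Set the steel column that lies on the bench up in its clamp stand. Do not carry it there: keep its foot down at the bench, slide the column until its foot butts against the bottom of the stand's upright bar, then lift its other end by the two swivel lugs so that it tips up over its foot and stands upright against the bar. Then press the stand's sliding head down by its black knob until it is fully home on the column's top, and do not push the other things on the bench about.

Things in the scene. Friction and masses are not known exactly. Their poses are not given: they have to be found in the camera images.
- column: Loose steel column, 190 mm long, 0.5 to 0.85 kg, lying with its foot towards the stand. Origin: centre of its foot end face; x runs along it from foot to head. Tube 36 mm in diameter; dark hexagonal fittings, 46 mm across flats, 53 across corners, from 0 to 24 mm (foot) and 167 to 178 mm (head). Lying on a flat, its axis is 23 mm above the bench; standing, its origin is at bench height.
- lug_axis (a point): On the column's axis, 152 mm from the foot face, between two round black-faced lugs on either side of the tube (24 mm in diameter, 52 mm from face to face along the column's y axis, which is level when it lies): the place to grip. The lugs turn freely about their common axis, so the column swings in the grip like a pendulum. Its centre of mass is at about 92 mm.
- column_head (a point): Centre of the column's head end face, 190 mm from the foot face, on a round nose 30 mm in diameter that stands 12 mm out of the head's hexagon.
- stand: Clamp stand, fixed to the bench, in another place and heading each run. Origin: on the bench in the middle of the throat in its low dark base, just where the foot's centre of the standing column belongs; z up, throat open towards its own -x. Rails 14 mm high flank the throat: inner faces at y = +-31 mm from the bar to x = 3 mm, then flaring out to x = -18 mm. Two rods with a cap, 335 mm high, behind at x = 66 mm.
- bar_foot (a point): On the front face of the stand's upright aluminium bar, 23 mm above the bench (stand frame x = 23, y = 0, z = 23 mm). The bar is 26 mm wide and 177 mm high from the bench. It is the stop for the column's foot and the rest for the standing column, one flat of whose hexagons then lies on it.
- cup (a point): Centre of the ceiling of the round steel clamp cup under the sliding head, straight over the throat's centre; 280 mm above the bench at joint value 0. The cup is 10 mm deep, 40 mm wide inside (48 at the mouth), 55 outside; the head's 44 mm wide arm above it reaches to stand x = -27 mm. A gripper holding the standing column must lean back towards the stand's -x (about 40 degrees) to clear them.
- knob_top (a point): Centre of the flat top (30 mm wide) of the round black knob (42 mm in diameter) on the sliding head, straight above the throat's centre, 50 mm above the cup's ceiling; 330 mm above the bench at joint value 0.
- head (a joint): Travel of the sliding head in m: 0 at the top, growing as it is pressed straight down. Starts between 0 and 0.012, stays where it is left, moves under a push of about 4 to 6 N. At 0.090 the cup's ceiling rests on the top of a standing column: fully home.
- hex_keys: Bystander: red folding hex-key set, 22 x 86 x 23 mm, lying left of the column. Origin: centre of its underside.
- petri: Bystander: clear flat dish with lid, 65 mm in diameter, 15 mm high, in front of the right-hand dosing pump. Origin: centre of its underside.
- vial_d: Bystander: small white-capped sample vial, 27 mm in diameter, 40 mm high, standing to the right of the column. Origin: centre of its underside.
- weight_50g: Bystander: steel calibration weight, 21 mm in diameter, 22 mm high, near the bench edge to the right. Origin: centre of its underside.
- beaker_a: Bystander: beaker, about 60 mm in diameter, 73 mm high, to the left. Origin: centre of its underside.
- syringe_a: Bystander: syringe lying near the bench edge to the left, 19 x 89 x 19 mm. Origin: centre of its underside.

How it is judged:
On the way, in this order (a step that is already met when the one before it is completed fails the run):
1. the column, still lying, has its foot butted against the foot of the stand's back bar (x of column in the frame of stand above 0.012 m and angle between column's own x axis and vertical above 1.2 rad), for 0.1 s.
2. the column stands upright against the back bar under the raised head (angle between column's own x axis and vertical below 0.07 rad and height (world z) of column below 0.006 m and x of column in the frame of stand above -0.012 m and value of joint head below 0.07 m), for 0.2 s.
At the end, for the whole second after the job is handed in: The column stands upright (within 3 degrees), foot flat on the bench (within 4 mm), its foot's centre within 8 mm of the throat's centre along the stand's x and y, the sliding head fully home on its top (joint 0.087 to 0.093), and the column at rest (angle between column's own x axis and vertical below 0.05 rad and height (world z) of column below 0.004 m and x of column in the frame of stand between -0.008 and 0.008 m and y of column in the frame of stand between -0.008 and 0.008 m and value of joint head between 0.087 and 0.093 m and linear speed of column below 0.01 m/s); the robot touches nothing.
It fails at once if the column's foot is lifted off the bench and the column carried (height (world z) of column above 0.05 m).
It fails at once if a bystander is pushed away (distance of any of hex_keys, petri, vial_d, weight_50g, beaker_a, syringe_a from where it was at the start of the episode above 0.03 m).
It also fails if it takes over 62 s, if anything falls off the work surface, if the arm or the gripper's body presses on something with over 40 N, if the wrist force passes 120 N, or if a joint passes its speed limit or range.

## Working session

There is one attempt and no reset: what is moved stays moved. The work goes in short steps, Python scripts to look and compute and a tool call to move; the robot and the scene stay as the last step left them, time stands still between calls to the robot, and variables do not carry over. Pictures are saved under pics/ and viewed, at most 10 in all, crops included, and the job is handed in when it is done.

Besides the shell and the picture viewer there is one more tool, called after "Emit:" in YAML: its name, and indented under it one key for each argument. step_arm: Moves the arm, as the interface text tells. Its arguments: {"type":"object","properties":{"increments":{"type":"array","items":{"type":"array"}},"fingers":{"type":"number"},"grip_force":{"type":"number"}},"required":["increments"]}

```bash
mkdir -p pics; cat > h.py <<'E'
import numpy as np, cv2
from plant import r
from scipy.spatial.transform import Rotation as Ro
def snap(n):
    c=r.calibration(n); p,d=r.snapshot(n); return p,d,c
def K(c): return 192/np.tan(np.radians(c['fov_y'])/2)
def cloud(d,c):
    f=K(c); v,u=np.mgrid[:384,:512]
    P=np.stack([(u-c['cx'])/f*d,(v-c['cy'])/f*d,d],-1)
    W=(P-np.array(c['t']))@np.array(c['R']); W[d<=0]=np.nan; return W
def ray(c,u,v,z):
    f=K(c); R=np.array(c['R']); o=-R.T@np.array(c['t']); q=R.T@np.array([(u-c['cx'])/f,(v-c['cy'])/f,1]); return o+q*(z-o[2])/q[2]
def proj(c,X):
    f=K(c); p=np.array(c['R'])@np.array(X)+np.array(c['t']); return p[:2]/p[2]*f+[c['cx'],c['cy']]
def save(n,p): cv2.imwrite('pics/'+n,p[...,::-1])
E
python3 - <<'E'
from h import *
s=r.get_state(); print({k:np.round(v,3) for k,v in s.items()})
a=snap('scene'); b=snap('side')
np.savez('first.npz',sp=a[0],sd=a[1],bp=b[0],bd=b[1])
save('scene.png',a[0]); save('side.png',b[0])
for x in (a,b): c=x[2]; print(c['fov_y'],-np.array(c['R']).T@c['t'],np.isnan(cloud(x[1],c)).mean())
E
```

```text
{'clock': np.float64(0.0), 'q': array([-1.169,  0.69 , -0.194,  1.566,  0.157,  0.903, -0.215]), 'qd': array([ 0.   ,  0.   ,  0.001,  0.001, -0.001,  0.001,  0.   ]), 'joint_torque': array([ 0.0000e+00, -5.2756e+01, -1.2670e+00, -1.5343e+01, -5.3000e-02,
        7.0000e-03,  0.0000e+00]), 'tool_pos': array([0.225, 0.583, 0.238]), 'eef_rot': array([ 0.183,  0.983, -0.001, -0.   ]), 'contact_force': array([ 0.842, -0.319, -0.255]), 'moment': array([-0.023, -0.006, -0.014]), 'finger_force': np.float64(0.0), 'opening': np.float64(1.0)}
49.78781723434494 [-0.37785999 -0.60112718  0.76273197] 0.00384521484375
43.48675166716857 [ 0.06267265 -0.95006344  0.58701244] 0.0038045247395833335
```

View pics/scene.png

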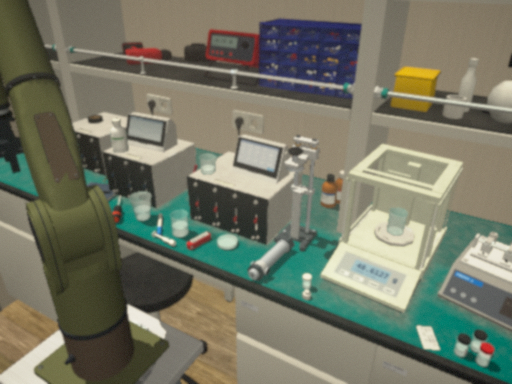

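View pics/side.png

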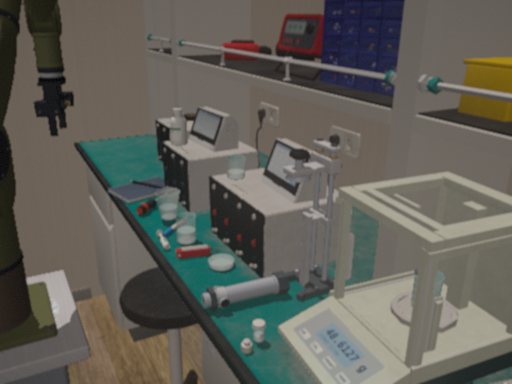

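The scene view shows the column from (255,272) to (290,243), with the stand at about (300,200). The side view has the column from (207,298) to (297,277), with the knob near (299,155). The red keys, dish and vials lie around them.

```bash
python3 - <<'E'
from h import *
z=np.load('first.npz'); cs=r.calibration('scene'); cb=r.calibration('side')
A=cv2.resize(z['sp'][120:310,240:340],None,fx=3,fy=3,interpolation=2); B=cv2.resize(z['bp'][130:360,195:365],None,fx=2.5,fy=2.5,interpolation=2)
H=max(A.shape[0],B.shape[0]); pad=lambda I:np.pad(I,((0,H-I.shape[0]),(0,0),(0,0)))
save('crop.png',np.hstack([pad(A),pad(B)]))
for nm,d,c,(u,v) in (('scene',z['sd'],cs,(270,262)),('side',z['bd'],cb,(250,290))):
    W=cloud(d,c); print(nm,W[v,u])
    g=W[v,u]; m=(np.linalg.norm(W[...,:2]-g[:2],axis=-1)<0.16)&(W[...,2]>0.030)&(W[...,2]<0.06)
    n,l,s,ce=cv2.connectedComponentsWithStats(m.astype(np.uint8)); k=l[v,u]
    P=W[(l==k)&m]; mu=P.mean(0); e,V=np.linalg.eigh(np.cov(P[:,:2].T)); a=V[:,1]; t=(P[:,:2]-mu[:2])@a
    print('n',len(P),mu,'axis',a,np.degrees(np.arctan2(a[1],a[0])),t.min(),t.max(),'ends',mu[:2]+a*t.min(),mu[:2]+a*t.max(), 'zmax',np.percentile(P[:,2],98))
    hi=(np.linalg.norm(W[...,:2]-g[:2],axis=-1)<0.35)&(W[...,2]>0.29)&(W[...,2]<0.36)
    n,l,s,ce=cv2.connectedComponentsWithStats(hi.astype(np.uint8))
    for i in range(1,n):
        if s[i,4]>15: Q=W[l==i]; print(' high',s[i],np.round(np.median(Q,0),3),Q[:,2].max().round(3),Q.min(0).round(3),Q.max(0).round(3))
    low=np.nonzero((np.linalg.norm(W[...,:2]-g[:2],axis=-1)<0.35)&(abs(W[...,2])<0.004)); print('bench',len(low[0]))
E
```

```text
scene [ 0.44654785 -0.17417946  0.03025989]
n 503 [ 0.47171746 -0.16378945  0.03697238] axis [-0.99742327  0.07174129] 175.88599245056102 -0.10340580236005056 0.09158671378679073 ends [ 0.57485681 -0.17120791] [ 0.38036674 -0.1572189 ] zmax 0.04435394974933401
 high [347 127  25  27 503] [ 0.735 -0.3    0.325] 0.36 [ 0.727 -0.325  0.29 ] [ 0.762 -0.267  0.36 ]
 high [288 135  32  25 459] [ 0.651 -0.172  0.315] 0.332 [ 0.571 -0.208  0.29 ] [ 0.674 -0.129  0.332]
 high [348 151  72  44 952] [ 0.59  -0.402  0.297] 0.31 [ 0.554 -0.507  0.29 ] [ 0.745 -0.328  0.31 ]
bench 8295
side [ 0.4821392  -0.1741668   0.03151365]
n 1048 [ 0.47498662 -0.16795118  0.03864211] axis [-0.9970932  0.0761916] 175.63030796616292 -0.09756094855811771 0.09260422633333336 ends [ 0.57226397 -0.17538451] [ 0.38265157 -0.16089552] zmax 0.0475432080522893
 high [ 338  136  102  101 3902] [ 0.669 -0.36   0.302] 0.36 [ 0.554 -0.516  0.29 ] [ 0.805 -0.267  0.36 ]
 high [289 138  53  30 891] [ 0.65  -0.176  0.312] 0.335 [ 0.575 -0.208  0.29 ] [ 0.675 -0.128  0.335]
bench 10764
```

View pics/crop.png

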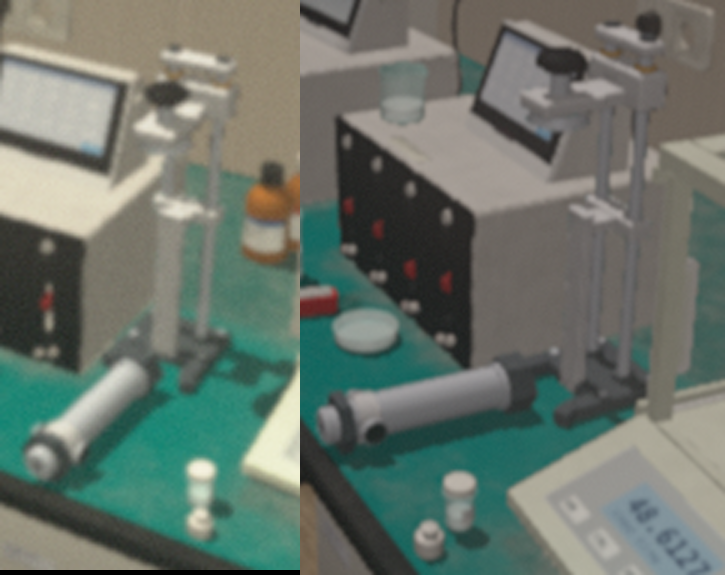

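Both crops show the head of the column nearest the robot, its lugs to the sides, the foot next to the stand's throat, the knob over the throat, and the vial and weight to the column's right.

```bash
python3 - <<'E'
from h import *
z=np.load('first.npz')
for nm,p,d in (('scene',z['sp'],z['sd']),('side',z['bp'],z['bd'])):
    c=r.calibration(nm); W=cloud(d,c); hsv=cv2.cvtColor(p,cv2.COLOR_RGB2HSV); val=hsv[...,2]
    reg=(W[...,0]>.5)&(W[...,0]<.72)&(W[...,1]>-.26)&(W[...,1]<-.08)
    k=reg&(W[...,2]>.27)&(W[...,2]<.35)&(val<70)&(W[...,0]<.64)
    Q=W[k]; print(nm,'knob',len(Q),np.median(Q,0),Q.min(0),Q.max(0))
    v,u=np.nonzero(k); print('  px box',u.min(),u.max(),v.min(),v.max())
    for nmz,lo,hi,x0 in (('cap',.315,.345,.64),('barplate',.165,.195,.55),('base',.006,.022,.55)):
        m=reg&(W[...,2]>lo)&(W[...,2]<hi)&(W[...,0]>x0)
        Q=W[m]; 
        if len(Q)<5: continue
        ((cx,cy),(w,h),an)=cv2.minAreaRect(Q[:,:2].astype(np.float32)*1000); print(' ',nmz,len(Q),Q.min(0).round(3),Q.max(0).round(3),np.round([cx,cy,w,h,an],1))
    # rods/bar vertical
    for lo,hi in ((.08,.16),(.2,.25)):
        m=reg&(W[...,2]>lo)&(W[...,2]<hi)
        n,l,s,ce=cv2.connectedComponentsWithStats(m.astype(np.uint8))
        for i in range(1,n):
            if s[i,4]>30: Q=W[l==i]; print('  vert',lo,s[i],np.median(Q,0).round(3),Q.min(0).round(3),Q.max(0).round(3))
    # cap corners & base via z slices printed
for n,zz in (('hex',0),):
    pass
# bystanders
p,d=z['bp'],z['bd']; c=r.calibration('side'); W=cloud(d,c)
for nm,(u,v) in dict(vial=(259,325),wt=(246,345),hexk=(193,251),petri=(221,262),pump=(245,250),bal=(330,330)).items(): print(nm,W[v,u].round(3))
E
```

```text
scene knob 51 [ 0.58157841 -0.17148771  0.3178697 ] [ 0.57103319 -0.1846502   0.31055145] [ 0.59724107 -0.15597686  0.32150353]
  px box 290 301 148 154
  cap 157 [ 0.646 -0.205  0.315] [ 0.673 -0.13   0.332] [ 659.6 -167.7   74.8   24.7   86.2]
  barplate 291 [ 0.613 -0.205  0.165] [ 0.718 -0.08   0.195] [ 657.1 -134.5  137.8   75.    67.2]
  base 499 [ 0.55  -0.22   0.006] [ 0.718 -0.081  0.022] [ 624.5 -159.4  132.4  168.7   81.2]
  vert 0.08 [ 259  178   56   46 1038] [ 0.618 -0.108  0.122] [ 0.542 -0.204  0.08 ] [ 0.72 -0.08  0.16]
  vert 0.2 [277 153  12  21 125] [ 0.675 -0.086  0.228] [ 0.646 -0.093  0.2  ] [ 0.716 -0.08   0.25 ]
  vert 0.2 [309 165   5  17  62] [ 0.656 -0.195  0.225] [ 0.65 -0.2   0.2 ] [ 0.664 -0.186  0.25 ]
side knob 157 [ 0.58717919 -0.1793304   0.31910289] [ 0.57479872 -0.18947747  0.3050254 ] [ 0.60990157 -0.15658274  0.32527572]
  px box 290 309 149 159
  cap 250 [ 0.648 -0.207  0.315] [ 0.672 -0.133  0.335] [ 659.8 -169.8   74.2   23.1   89. ]
  barplate 884 [ 0.55  -0.204  0.165] [ 0.72  -0.08   0.195] [ 635.1 -142.2  169.6  124.3    0. ]
  base 1007 [ 0.55  -0.22   0.006] [ 0.719 -0.086  0.022] [ 627.3 -160.2  129.7  170.1   83.2]
  vert 0.08 [319 205   8   7  32] [ 0.71  -0.108  0.155] [ 0.699 -0.111  0.143] [ 0.719 -0.104  0.16 ]
  vert 0.08 [ 256  208   79   49 2199] [ 0.618 -0.108  0.118] [ 0.546 -0.205  0.08 ] [ 0.72 -0.08  0.16]
  vert 0.2 [296 172  28  27 311] [ 0.665 -0.087  0.215] [ 0.647 -0.151  0.2  ] [ 0.72  -0.08   0.249]
  vert 0.2 [327 184   7  23 129] [ 0.658 -0.196  0.224] [ 0.653 -0.201  0.2  ] [ 0.668 -0.186  0.25 ]
vial [ 0.434 -0.301  0.041]
wt [ 0.401 -0.31   0.015]
hexk [0.45  0.071 0.017]
petri [ 0.49  -0.009  0.015]
pump [ 0.548 -0.024  0.041]
bal [ 0.518 -0.401  0.068]
```

Emit:
step_arm:
  increments:
    - [[1.6,-2.4,0],[0,0,1.75]]
    - [[1.6,-2.4,0],[0,0,1.75]]
    - [[1.6,-2.4,0],[0,0,1.75]]
    - [[1.6,-2.4,0],[0,0,1.75]]
    - [[1.6,-2.4,0],[0,0,1.75]]
    - [[1.6,-2.4,0],[0,0,1.75]]
    - [[1.6,-2.4,0],[0,0,1.75]]
    - [[1.6,-2.4,0],[0,0,1.75]]
    - [[1.6,-2.4,0],[0,0,1.75]]
    - [[1.6,-2.4,0],[0,0,1.75]]
  fingers: 1

```text
clock: 1.1
tool_pos: [0.3851, 0.342, 0.2385]
eef_rot: [0.031, 1.0, -0.0, -0.0]
contact_force: [-0.4, -0.2, 0.1]
opening: 0.996
finger_force: 0.0
```

Emit:
step_arm:
  increments:
    - [[0.4,-4,0],[0,0,0]]
    - [[0.4,-4,0],[0,0,0]]
    - [[0.4,-4,0],[0,0,0]]
    - [[0.4,-4,0],[0,0,0]]
    - [[0.4,-4,0],[0,0,0]]
    - [[0.4,-4,0],[0,0,0]]
    - [[0.4,-4,0],[0,0,0]]
    - [[0.4,-4,0],[0,0,0]]
    - [[0.4,-4,0],[0,0,0]]
    - [[0.4,-4,0],[0,0,0]]

```text
clock: 2.1
tool_pos: [0.4245, -0.0585, 0.2387]
eef_rot: [0.031, 1.0, 0.0, -0.0]
contact_force: [0.5, 0.4, -0.1]
opening: 0.999
finger_force: 0.0
```

Emit:
step_arm:
  increments:
    - [[-0.2,-2,0],[0,0,0]]
    - [[0,-2,0],[0,0,0]]
    - [[0,-2,0],[0,0,0]]
    - [[0,-2,0],[0,0,0]]
    - [[0,-2,0],[0,0,0]]
    - [[0,-0.5,0],[0,0,0]]
    - [[0,0,0],[0,0,0]]
    - [[0,0,0],[0,0,0]]
    - [[0,0,0],[0,0,0]]
    - [[0,0,0],[0,0,0]]

```text
clock: 3.1
tool_pos: [0.4228, -0.1608, 0.2388]
eef_rot: [0.03, 1.0, 0.0, -0.0]
contact_force: [0.1, 0.5, -0.7]
opening: 0.993
finger_force: 0.0
```

```bash
python3 - <<'E'
from h import *
s=r.get_state(); print(s['clock'],s['tool_pos'],Ro.from_quat(s['eef_rot']).as_matrix().round(3).tolist(),s['contact_force'],s['q'].round(2))
p,d,c=snap('wrist'); save('w1.png',p); np.savez('w1.npz',p=p,d=d,R=c['R'],t=c['t'])
W=cloud(d,c)
m=(W[...,2]>.012)&(W[...,2]<.055)&(abs(W[...,0]-.48)<.13)&(abs(W[...,1]+.167)<.05)
Q=W[m]; print(len(Q), np.percentile(Q[:,2],[50,98]))
# tube: section along x
for x in np.arange(.38,.6,.01):
    S=Q[(abs(Q[:,0]-x)<.005)]
    if len(S)>5: print(round(x,3),len(S),'y',S[:,1].min().round(4),S[:,1].max().round(4),'z',S[:,2].max().round(4))
print(Q.min(0),Q.max(0))
E
```

```text
3.1 [ 0.42281466 -0.16080289  0.23879478] [[-0.998, 0.061, 0.0], [0.061, 0.998, 0.0], [0.0, 0.0, -1.0]] [ 0.05460162  0.52629375 -0.74468651] [ 0.52  0.49 -0.39  2.06  0.3   0.65  1.45]
5528 [0.03913272 0.04684845]
0.38 79 y -0.1661 -0.139 z 0.0384
0.39 325 y -0.1783 -0.138 z 0.0464
0.4 505 y -0.179 -0.1279 z 0.0489
0.41 406 y -0.1794 -0.1283 z 0.0476
0.42 468 y -0.1801 -0.1281 z 0.0455
0.43 366 y -0.1807 -0.1297 z 0.0452
0.44 300 y -0.1732 -0.1381 z 0.0431
0.45 294 y -0.174 -0.1385 z 0.0434
0.46 288 y -0.1746 -0.1403 z 0.0433
0.47 278 y -0.1753 -0.1408 z 0.0433
0.48 284 y -0.176 -0.1411 z 0.043
0.49 274 y -0.1767 -0.1416 z 0.0429
0.5 261 y -0.1774 -0.1418 z 0.0432
0.51 261 y -0.1781 -0.1437 z 0.0431
0.52 254 y -0.1788 -0.1441 z 0.0427
0.53 252 y -0.1795 -0.1446 z 0.0426
0.54 304 y -0.1826 -0.1438 z 0.0455
0.55 302 y -0.1891 -0.1384 z 0.0463
0.56 27 y -0.1894 -0.1387 z 0.0347
[ 0.38242152 -0.18942424  0.01489553] [ 0.56157374 -0.1278725   0.04886116]
```

View pics/w1.png

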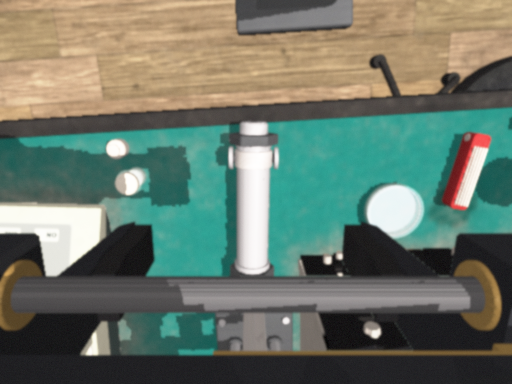

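The wrist view shows the column straight below the open fingers, with lugs at (231,157) and (276,157) and the stand base at about (262,330). The vials, dish and red keys are clear of it.

```bash
python3 - <<'E'
from h import *
z=np.load('w1.npz'); c=r.calibration('wrist'); W=cloud(z['d'],dict(c,R=z['R'],t=z['t']))
hsv=cv2.cvtColor(z['p'],cv2.COLOR_RGB2HSV)
m=(W[...,2]>.006)&(W[...,2]<.022)&(W[...,0]>.55)&(W[...,0]<.72)&(abs(W[...,1]+.17)<.09)
Q=W[m]; print(len(Q))
for x in np.arange(.555,.72,.006):
    S=Q[abs(Q[:,0]-x)<.003]; 
    if len(S)>3:
        y=np.sort(S[:,1]); g=np.nonzero(np.diff(y)>.006)[0]
        print(round(x,3),y[0].round(4),[(y[i].round(4),y[i+1].round(4)) for i in g],y[-1].round(4))
m=(W[...,2]>.03)&(W[...,2]<.16)&(W[...,0]>.58)&(W[...,0]<.7)&(abs(W[...,1]+.17)<.05); Q=W[m]
print(len(Q), Q.min(0) if len(Q) else 0, Q.max(0) if len(Q) else 0)
E
```

```text
2098
0.555 -0.1069 [] -0.1042
0.561 -0.1069 [] -0.1019
0.567 -0.1069 [] -0.1065
0.615 -0.2131 [] -0.1945
0.621 -0.2139 [(np.float64(-0.1182), np.float64(-0.1068))] -0.1067
0.627 -0.2143 [(np.float64(-0.1798), np.float64(-0.1523)), (np.float64(-0.1166), np.float64(-0.1069))] -0.1066
0.633 -0.2136 [(np.float64(-0.1802), np.float64(-0.1514)), (np.float64(-0.1167), np.float64(-0.1068))] -0.1066
0.639 -0.2142 [(np.float64(-0.1806), np.float64(-0.1517)), (np.float64(-0.1169), np.float64(-0.107))] -0.1066
0.645 -0.2148 [(np.float64(-0.181), np.float64(-0.1519)), (np.float64(-0.1172), np.float64(-0.1069))] -0.1067
0.651 -0.2149 [(np.float64(-0.1814), np.float64(-0.151)), (np.float64(-0.1174), np.float64(-0.1068))] -0.1066
0.657 -0.2145 [(np.float64(-0.1818), np.float64(-0.1512)), (np.float64(-0.1174), np.float64(-0.1068))] -0.1067
0.663 -0.2148 [(np.float64(-0.1973), np.float64(-0.1849)), (np.float64(-0.1821), np.float64(-0.1516)), (np.float64(-0.1478), np.float64(-0.1351)), (np.float64(-0.1174), np.float64(-0.1069))] -0.1067
0.669 -0.2153 [(np.float64(-0.1991), np.float64(-0.1851)), (np.float64(-0.1828), np.float64(-0.1516)), (np.float64(-0.1481), np.float64(-0.1341)), (np.float64(-0.1178), np.float64(-0.1069))] -0.1066
0.675 -0.2141 [(np.float64(-0.1998), np.float64(-0.1842)), (np.float64(-0.1831), np.float64(-0.1507)), (np.float64(-0.1481), np.float64(-0.134)), (np.float64(-0.118), np.float64(-0.107))] -0.1067
726 [ 0.61750843 -0.19537756  0.03006251] [ 0.66171093 -0.13597875  0.08051922]
```

Emit:
step_arm:
  increments:
    - [[-0.2,0.6,-3],[0,0,0]]
    - [[0,0,-4],[0,0,0]]
    - [[0,0,-4],[0,0,0]]
    - [[0,0,-4],[0,0,0]]
    - [[0,0,-4],[0,0,0]]
    - [[0,0,-2],[0,0,0]]
    - [[0,0,-1.2],[0,0,0]]
    - [[0,0,-0.9],[0,0,0]]
    - [[0,0,0],[0,0,0]]
    - [[0,0,0],[0,0,0]]

```text
clock: 4.15
tool_pos: [0.4226, -0.1568, 0.0195]
eef_rot: [0.031, 1.0, 0.0, -0.003]
contact_force: [-0.2, 0.0, 0.6]
opening: 1.0
finger_force: 0.0
```

Emit:
step_arm:
  increments:
    - [[0,0,0],[0,0,0]]
    - [[0,0,0],[0,0,0]]
    - [[0,0,0],[0,0,0]]
    - [[0,0,0],[0,0,0]]
    - [[0,0,0],[0,0,0]]
    - [[0,0,0],[0,0,0]]
    - [[0,0,0],[0,0,0]]
    - [[0,0,0],[0,0,0]]
    - [[0,0,0],[0,0,0]]
    - [[0,0,0],[0,0,0]]
  fingers: 0
  grip_force: 30

```text
clock: 5.15
tool_pos: [0.4224, -0.1561, 0.0195]
eef_rot: [0.031, 1.0, 0.001, -0.003]
contact_force: [0.3, 4.9, 4.4]
opening: 0.588
finger_force: 30.0
```

Emit:
step_arm:
  increments:
    - [[0,0,0],[0,0,0]]
    - [[0,0,0],[0,0,0]]
    - [[0,0,0],[0,0,0]]
    - [[0,0,0],[0,0,0]]
    - [[-0.1,0.1,-0.4],[0,0,0]]
    - [[0,0,-0.4],[0,0,0]]
    - [[0,0,-0.4],[0,0,0]]
    - [[0,0,-0.1],[0,0,0]]
    - [[0,0,0],[0,0,0]]
    - [[0,0,0],[0,0,0]]
  fingers: 1

```text
clock: 6.15
tool_pos: [0.4214, -0.1565, 0.0074]
eef_rot: [0.031, 1.0, -0.0, -0.003]
contact_force: [-0.4, -0.5, -0.3]
opening: 1.001
finger_force: 0.0
```

```bash
python3 - <<'E'
from h import *
s=r.get_state(); print(s['q'].round(3),s['tool_pos'],s['contact_force'])
E
```

```text
[ 0.336  0.94  -0.136  2.215  1.603  0.112  0.16 ] [ 0.42144744 -0.1565323   0.00743772] [-0.43280713 -0.46353806 -0.30800952]
```

Emit:
step_arm:
  increments:
    - [[0,0,0],[0,0,0]]
    - [[0,0,0],[0,0,0]]
    - [[0,0,0],[0,0,0]]
    - [[0,0,0],[0,0,0]]
    - [[0,0,0],[0,0,0]]
    - [[0,0,0],[0,0,0]]
    - [[0,0,0],[0,0,0]]
    - [[0,0,0],[0,0,0]]
    - [[0,0,0],[0,0,0]]
    - [[0,0,0],[0,0,0]]
  fingers: 0
  grip_force: 40

```text
clock: 7.15
tool_pos: [0.4215, -0.1562, 0.0074]
eef_rot: [0.031, 1.0, 0.0, -0.003]
contact_force: [-0.3, 1.3, 1.3]
opening: 0.591
finger_force: 40.0
```

Emit:
step_arm:
  increments:
    - [[0.4,0,0],[0,0,0]]
    - [[0.4,0,0],[0,0,0]]
    - [[0.4,0,0],[0,0,0]]
    - [[0.4,0,0],[0,0,0]]
    - [[0.4,-0.1,0],[0,0,0]]
    - [[0.4,0,0],[0,0,0]]
    - [[0.4,0,0],[0,0,0]]
    - [[0.4,-0.1,0],[0,0,0]]
    - [[0.4,0,0],[0,0,0]]
    - [[0.3,0,0],[0,0,0]]

```text
clock: 8.15
tool_pos: [0.454, -0.1594, 0.0073]
eef_rot: [0.032, 0.999, -0.002, -0.008]
contact_force: [-10.8, -0.0, 11.0]
opening: 0.588
finger_force: 40.0
```

```bash
cat > col.py <<'E'
from h import *
s=r.get_state(); print(s['clock'],s['tool_pos'],Ro.from_quat(s['eef_rot']).as_matrix()[:,2].round(3),s['contact_force'].round(1),s['q'].round(2))
p,d,c=snap('wrist'); save('wx.png',p)
p,d,c=snap('side'); save('sx.png',p); W=cloud(d,c)
m=(W[...,2]>.028)&(W[...,2]<.06)&(W[...,0]>.36)&(W[...,0]<.66)&(abs(W[...,1]+.168)<.045); Q=W[m]
for x in np.arange(.49,.64,.008):
    S=Q[abs(Q[:,0]-x)<.004]
    if len(S)>3: print(round(x,3),len(S),S.min(0).round(3)[1:],S.max(0).round(3)[1:])
save('sx_%.1f.png'%s['clock'],cv2.resize(p[130:340,180:380],None,fx=3,fy=2.8,interpolation=2))
E
python3 col.py; ls pics
```

```text
8.15 [ 0.45404539 -0.15938718  0.00732574] [-0.017 -0.003 -1.   ] [-10.8  -0.   11. ] [ 0.43  0.96 -0.31  2.11  1.15  0.28  0.61]
0.522 5 [-0.185  0.029] [-0.18   0.037]
0.53 23 [-0.183  0.028] [-0.174  0.039]
0.538 32 [-0.186  0.028] [-0.163  0.043]
0.546 38 [-0.186  0.028] [-0.157  0.043]
0.554 37 [-0.185  0.028] [-0.157  0.044]
0.562 38 [-0.188  0.028] [-0.161  0.043]
0.57 46 [-0.19   0.028] [-0.159  0.043]
0.578 54 [-0.192  0.028] [-0.152  0.046]
0.586 62 [-0.195  0.029] [-0.154  0.049]
0.594 55 [-0.195  0.028] [-0.155  0.048]
0.602 46 [-0.194  0.029] [-0.159  0.048]
0.618 86 [-0.181  0.028] [-0.155  0.06 ]
0.626 28 [-0.183  0.029] [-0.177  0.059]
crop.png
scene.png
side.png
sx.png
sx_8.2.png
w1.png
wx.png
```

Emit:
step_arm:
  increments:
    - [[0.2,0,0],[0,0,0]]
    - [[0.2,0,0],[0,0,0]]
    - [[0.2,0,0],[0,0,0]]
    - [[0.2,0,0],[0,0,0]]
    - [[0.2,0,0],[0,0,0]]
    - [[0.2,0,0],[0,0,0]]
    - [[0,0,0],[0,0,0]]
    - [[0,0,0],[0,0,0]]
    - [[0,0,0],[0,0,0]]
    - [[0,0,0],[0,0,0]]

```text
clock: 9.25
tool_pos: [0.4658, -0.1597, 0.0073]
eef_rot: [0.032, 0.999, -0.002, -0.008]
contact_force: [-10.4, -0.0, 11.8]
opening: 0.59
finger_force: 40.0
```

```bash
python3 col.py
```

```text
9.25 [ 0.46582838 -0.15968213  0.00733032] [-0.017 -0.003 -1.   ] [-10.4  -0.   11.8] [ 0.45  0.96 -0.35  2.07  1.11  0.33  0.66]
0.538 15 [-0.184  0.028] [-0.176  0.04 ]
0.546 30 [-0.187  0.029] [-0.169  0.042]
0.554 35 [-0.185  0.029] [-0.157  0.043]
0.562 36 [-0.187  0.028] [-0.16   0.044]
0.57 38 [-0.185  0.028] [-0.157  0.042]
0.578 38 [-0.187  0.029] [-0.161  0.044]
0.586 44 [-0.19   0.028] [-0.155  0.044]
0.594 70 [-0.197  0.028] [-0.155  0.049]
0.602 50 [-0.194  0.029] [-0.158  0.049]
0.61 53 [-0.198  0.029] [-0.159  0.049]
0.618 62 [-0.189  0.03 ] [-0.155  0.06 ]
0.626 28 [-0.183  0.03 ] [-0.176  0.058]
```

Emit:
step_arm:
  increments:
    - [[0.2,0,0],[0,0,0]]
    - [[0.2,0,0],[0,0,0]]
    - [[0.1,0,0],[0,0,0]]
    - [[0,0,0],[0,0,0]]
    - [[0,0,0],[0,0,0]]
    - [[0,0,0],[0,0,0]]
    - [[0,0,0],[0,0,0]]
    - [[0,0,0],[0,0,0]]
    - [[0,0,0],[0,0,0]]
    - [[0,0,0],[0,0,0]]

```text
clock: 10.35
tool_pos: [0.4671, -0.1598, 0.0073]
eef_rot: [0.032, 0.999, -0.003, -0.012]
contact_force: [-16.9, 0.5, 18.2]
opening: 0.591
finger_force: 40.0
```

```bash
python3 col.py | head -1
```

```text
10.35 [ 0.46712507 -0.15975791  0.00727766] [-0.023 -0.004 -1.   ] [-16.9   0.5  18.2] [ 0.45  0.97 -0.37  2.06  1.09  0.35  0.67]
```

View pics/sx_9.2.png

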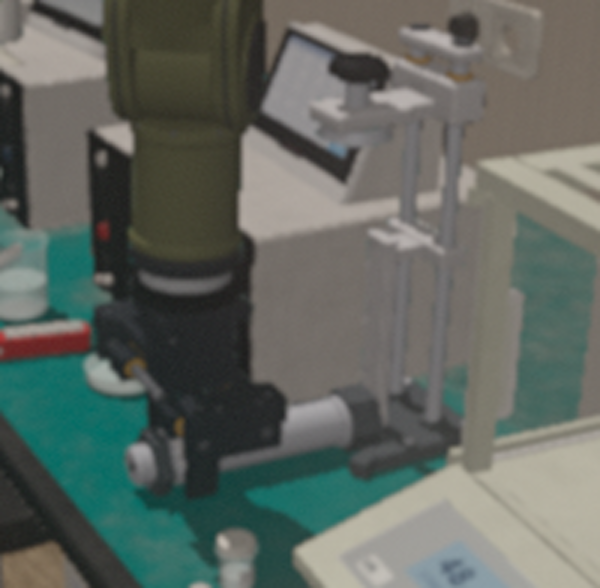

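The column is butted: the view shows its foot against the bar, and the force has risen to 17 N. Next I compute the tipping arc.

```bash
python3 - <<'E'
import numpy as np
th=np.radians(np.linspace(0,90,41)); ph=th*42/90
s=-23*np.sin(th)-152*np.cos(th)+15.7*np.sin(ph); z=23*np.cos(th)+152*np.sin(th)-15.7*np.cos(ph)
X=np.c_[s*.999,-s*.043*0.999,z]/10
c=np.round(X-X[0],2); d=np.diff(c,axis=0).round(2)
for k in range(4): print([[list(map(float,x)),[-.06,-1.05,0]] for x in d[10*k:10*k+10]])
print(c[10::10])
E
```

```text
[[[-0.05, 0.0, 0.6], [-0.06, -1.05, 0]], [[-0.03, 0.0, 0.59], [-0.06, -1.05, 0]], [[0.0, 0.0, 0.58], [-0.06, -1.05, 0]], [[0.02, 0.0, 0.58], [-0.06, -1.05, 0]], [[0.05, 0.0, 0.58], [-0.06, -1.05, 0]], [[0.07, -0.0, 0.56], [-0.06, -1.05, 0]], [[0.09, -0.01, 0.56], [-0.06, -1.05, 0]], [[0.11, 0.0, 0.55], [-0.06, -1.05, 0]], [[0.14, -0.01, 0.54], [-0.06, -1.05, 0]], [[0.16, 0.0, 0.53], [-0.06, -1.05, 0]]]
[[[0.19, -0.01, 0.51], [-0.06, -1.05, 0]], [[0.2, -0.01, 0.51], [-0.06, -1.05, 0]], [[0.23, -0.01, 0.49], [-0.06, -1.05, 0]], [[0.26, -0.01, 0.47], [-0.06, -1.05, 0]], [[0.27, -0.01, 0.47], [-0.06, -1.05, 0]], [[0.29, -0.02, 0.44], [-0.06, -1.05, 0]], [[0.32, -0.01, 0.43], [-0.06, -1.05, 0]], [[0.33, -0.01, 0.42], [-0.06, -1.05, 0]], [[0.36, -0.02, 0.39], [-0.06, -1.05, 0]], [[0.37, -0.02, 0.38], [-0.06, -1.05, 0]]]
[[[0.4, -0.01, 0.36], [-0.06, -1.05, 0]], [[0.41, -0.02, 0.34], [-0.06, -1.05, 0]], [[0.43, -0.02, 0.32], [-0.06, -1.05, 0]], [[0.45, -0.02, 0.3], [-0.06, -1.05, 0]], [[0.46, -0.02, 0.28], [-0.06, -1.05, 0]], [[0.48, -0.02, 0.26], [-0.06, -1.05, 0]], [[0.5, -0.02, 0.23], [-0.06, -1.05, 0]], [[0.5, -0.02, 0.22], [-0.06, -1.05, 0]], [[0.53, -0.02, 0.19], [-0.06, -1.05, 0]], [[0.53, -0.03, 0.17], [-0.06, -1.05, 0]]]
[[[0.55, -0.02, 0.15], [-0.06, -1.05, 0]], [[0.56, -0.02, 0.13], [-0.06, -1.05, 0]], [[0.56, -0.03, 0.1], [-0.06, -1.05, 0]], [[0.58, -0.02, 0.08], [-0.06, -1.05, 0]], [[0.59, -0.03, 0.06], [-0.06, -1.05, 0]], [[0.59, -0.02, 0.03], [-0.06, -1.05, 0]], [[0.6, -0.03, 0.01], [-0.06, -1.05, 0]], [[0.61, -0.03, -0.01], [-0.06, -1.05, 0]], [[0.61, -0.02, -0.04], [-0.06, -1.05, 0]], [[0.62, -0.03, -0.06], [-0.06, -1.05, 0]]]
[[ 0.56 -0.02  5.67]
 [ 3.38 -0.15 10.18]
 [ 8.07 -0.35 12.85]
 [13.94 -0.6  13.3 ]]
```

Emit:
step_arm:
  increments:
    - [[-0.05,0,0.6],[-0.06,-1.05,0]]
    - [[-0.03,0,0.59],[-0.06,-1.05,0]]
    - [[0,0,0.58],[-0.06,-1.05,0]]
    - [[0.02,0,0.58],[-0.06,-1.05,0]]
    - [[0.05,0,0.58],[-0.06,-1.05,0]]
    - [[0.07,0,0.56],[-0.06,-1.05,0]]
    - [[0.09,-0.01,0.56],[-0.06,-1.05,0]]
    - [[0.11,0,0.55],[-0.06,-1.05,0]]
    - [[0.14,-0.01,0.54],[-0.06,-1.05,0]]
    - [[0.16,0,0.53],[-0.06,-1.05,0]]

```text
clock: 11.45
tool_pos: [0.4726, -0.1594, 0.0617]
eef_rot: [0.033, 0.996, -0.003, 0.081]
contact_force: [-18.2, -0.2, -0.6]
opening: 0.591
finger_force: 40.0
```

Emit:
step_arm:
  increments:
    - [[0.19,-0.01,0.51],[-0.06,-1.05,0]]
    - [[0.2,-0.01,0.51],[-0.06,-1.05,0]]
    - [[0.23,-0.01,0.49],[-0.06,-1.05,0]]
    - [[0.26,-0.01,0.47],[-0.06,-1.05,0]]
    - [[0.27,-0.01,0.47],[-0.06,-1.05,0]]
    - [[0.29,-0.02,0.44],[-0.06,-1.05,0]]
    - [[0.32,-0.01,0.43],[-0.06,-1.05,0]]
    - [[0.33,-0.01,0.42],[-0.06,-1.05,0]]
    - [[0.36,-0.02,0.39],[-0.06,-1.05,0]]
    - [[0.37,-0.02,0.38],[-0.06,-1.05,0]]

```text
clock: 12.45
tool_pos: [0.4918, -0.1599, 0.1038]
eef_rot: [0.033, 0.986, -0.004, 0.164]
contact_force: [-42.3, -0.4, 18.7]
opening: 0.589
finger_force: 40.0
```

```bash
python3 col.py | head -1
```

```text
12.45 [ 0.4917552  -0.1598796   0.10378504] [ 0.324 -0.018 -0.946] [-42.3  -0.4  18.7] [ 0.65  0.82 -0.63  2.29  2.06  0.43 -0.26]
```

```bash
ls pics
```

```text
crop.png
scene.png
side.png
sx.png
sx_10.3.png
sx_12.4.png
sx_8.2.png
sx_9.2.png
w1.png
wx.png
```

View pics/sx_12.4.png

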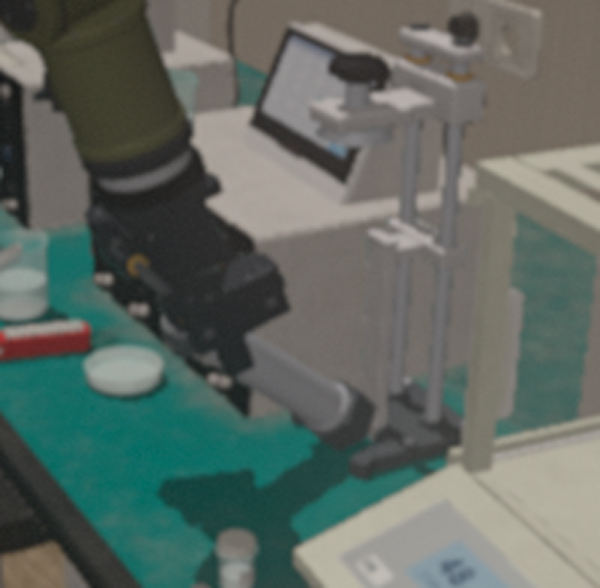

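Emit:
step_arm:
  increments:
    - [[-0.1,0,0.1],[0,0,0]]
    - [[-0.1,0,0.1],[0,0,0]]
    - [[-0.1,0,0.1],[0,0,0]]
    - [[-0.1,0,0.1],[0,0,0]]
    - [[0,0,0],[0,0,0]]
    - [[0,0,0],[0,0,0]]
    - [[0,0,0],[0,0,0]]
    - [[0,0,0],[0,0,0]]
    - [[0,0,0],[0,0,0]]
    - [[0,0,0],[0,0,0]]

```text
clock: 13.55
tool_pos: [0.5063, -0.1602, 0.1129]
eef_rot: [0.031, 0.983, -0.005, 0.179]
contact_force: [-4.5, -0.5, 2.0]
opening: 0.589
finger_force: 40.0
```

```bash
cat > arc.py <<'E'
import numpy as np,sys
t0,p0,n=map(float,sys.argv[1:4]); n=int(n)
th=np.radians(np.linspace(t0,90,n+1)); ph=np.radians(np.linspace(p0,42,n+1))
s=-23*np.sin(th)-152*np.cos(th)+15.7*np.sin(ph); z=23*np.cos(th)+152*np.sin(th)-15.7*np.cos(ph)
X=np.c_[s*.999,-s*.04,z]/10
c=np.round(X-X[0],2); d=np.diff(c,axis=0).round(2); w=(42-p0)/n
for k in range(0,n,10): print([[list(map(float,x)),[round(-.06*w,2),round(-w,2),0]] for x in d[k:k+10]])
print(c[10::10])
E
python3 arc.py 47.3 20.6 30
```

```text
[[[0.26, -0.01, 0.22], [-0.04, -0.71, 0]], [[0.27, -0.01, 0.21], [-0.04, -0.71, 0]], [[0.27, -0.01, 0.2], [-0.04, -0.71, 0]], [[0.28, -0.01, 0.19], [-0.04, -0.71, 0]], [[0.29, -0.01, 0.19], [-0.04, -0.71, 0]], [[0.3, -0.02, 0.17], [-0.04, -0.71, 0]], [[0.3, -0.01, 0.17], [-0.04, -0.71, 0]], [[0.3, -0.01, 0.16], [-0.04, -0.71, 0]], [[0.32, -0.01, 0.15], [-0.04, -0.71, 0]], [[0.32, -0.02, 0.15], [-0.04, -0.71, 0]]]
[[[0.32, -0.01, 0.13], [-0.04, -0.71, 0]], [[0.33, -0.01, 0.13], [-0.04, -0.71, 0]], [[0.34, -0.02, 0.12], [-0.04, -0.71, 0]], [[0.34, -0.01, 0.1], [-0.04, -0.71, 0]], [[0.34, -0.01, 0.1], [-0.04, -0.71, 0]], [[0.35, -0.02, 0.09], [-0.04, -0.71, 0]], [[0.35, -0.01, 0.08], [-0.04, -0.71, 0]], [[0.36, -0.02, 0.07], [-0.04, -0.71, 0]], [[0.36, -0.01, 0.07], [-0.04, -0.71, 0]], [[0.37, -0.02, 0.05], [-0.04, -0.71, 0]]]
[[[0.37, -0.01, 0.04], [-0.04, -0.71, 0]], [[0.37, -0.01, 0.04], [-0.04, -0.71, 0]], [[0.38, -0.02, 0.02], [-0.04, -0.71, 0]], [[0.38, -0.01, 0.02], [-0.04, -0.71, 0]], [[0.38, -0.02, 0.01], [-0.04, -0.71, 0]], [[0.38, -0.02, -0.01], [-0.04, -0.71, 0]], [[0.39, -0.01, -0.01], [-0.04, -0.71, 0]], [[0.39, -0.02, -0.02], [-0.04, -0.71, 0]], [[0.39, -0.01, -0.03], [-0.04, -0.71, 0]], [[0.39, -0.02, -0.04], [-0.04, -0.71, 0]]]
[[ 2.91 -0.12  1.81]
 [ 6.37 -0.26  2.75]
 [10.19 -0.41  2.77]]
```

Emit:
step_arm:
  increments:
    - [[0.26,-0.01,0.22],[-0.04,-0.71,0]]
    - [[0.27,-0.01,0.21],[-0.04,-0.71,0]]
    - [[0.27,-0.01,0.2],[-0.04,-0.71,0]]
    - [[0.28,-0.01,0.19],[-0.04,-0.71,0]]
    - [[0.29,-0.01,0.19],[-0.04,-0.71,0]]
    - [[0.3,-0.02,0.17],[-0.04,-0.71,0]]
    - [[0.3,-0.01,0.17],[-0.04,-0.71,0]]
    - [[0.3,-0.01,0.16],[-0.04,-0.71,0]]
    - [[0.32,-0.01,0.15],[-0.04,-0.71,0]]
    - [[0.32,-0.02,0.15],[-0.04,-0.71,0]]

```text
clock: 14.55
tool_pos: [0.537, -0.1612, 0.1315]
eef_rot: [0.03, 0.97, -0.007, 0.241]
contact_force: [-2.3, -1.1, -0.9]
opening: 0.591
finger_force: 40.1
```

Emit:
step_arm:
  increments:
    - [[0.32,-0.01,0.13],[-0.04,-0.71,0]]
    - [[0.33,-0.01,0.13],[-0.04,-0.71,0]]
    - [[0.34,-0.02,0.12],[-0.04,-0.71,0]]
    - [[0.34,-0.01,0.1],[-0.04,-0.71,0]]
    - [[0.34,-0.01,0.1],[-0.04,-0.71,0]]
    - [[0.35,-0.02,0.09],[-0.04,-0.71,0]]
    - [[0.35,-0.01,0.08],[-0.04,-0.71,0]]
    - [[0.36,-0.02,0.07],[-0.04,-0.71,0]]
    - [[0.36,-0.01,0.07],[-0.04,-0.71,0]]
    - [[0.37,-0.02,0.05],[-0.04,-0.71,0]]

```text
clock: 15.55
tool_pos: [0.5712, -0.1623, 0.1406]
eef_rot: [0.03, 0.953, -0.008, 0.3]
contact_force: [0.8, 0.6, -5.2]
opening: 0.592
finger_force: 40.0
```

```bash
python3 col.py | head -1; ls pics | grep sx_1
```

```text
15.55 [ 0.57116792 -0.16229721  0.14055637] [ 0.572 -0.032 -0.82 ] [ 0.8  0.6 -5.2] [ 0.78  0.9  -0.86  2.29  2.36  0.69 -0.46]
sx_10.3.png
sx_12.4.png
sx_15.6.png
```

View pics/sx_15.6.png

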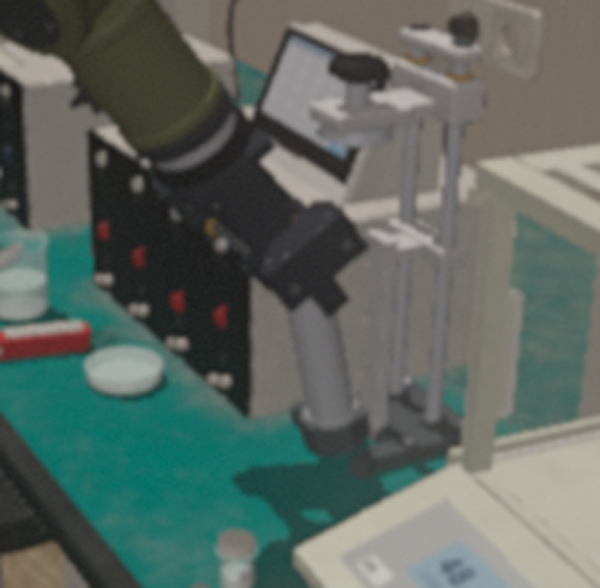

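The view shows the column tipped to about 75°, with its foot at (333,425) in the crop. It may have a gap to the bar, so I check this numerically.

```bash
python3 - <<'E'
from h import *
c=r.calibration('side')
f=lambda X:((proj(c,X)-[180,130])*[3,2.8]).round(0)
for nm,X in dict(exp_foot=(.6,-.164,.006),foot_back20=(.58,-.164,.006),lug=(.562,-.162,.153),lugface=(.562,-.188,.153),bar=(.618,-.165,.023),bartop=(.618,-.165,.177),throat=(.595,-.164,0),bartopR=(.618,-.178,.177),barbotR=(.618,-.178,.015)).items(): print(nm,f(X))
p,d,cc=snap('side'); W=cloud(d,c)
m=(W[...,2]>.012)&(W[...,2]<.14)&(W[...,0]>.52)&(W[...,0]<.64)&(W[...,1]>-.21)&(W[...,1]<-.135);
for lo in np.arange(.012,.14,.012):
    Q=W[m&(W[...,2]>=lo)&(W[...,2]<lo+.012)]
    h,e=np.histogram(Q[:,0],bins=np.arange(.53,.645,.01)); print(round(lo,3),h, np.round([Q[:,1].min(),Q[:,0].min()],3))
p,d,cc=snap('scene'); W=cloud(d,cc)
print('scene')
m=(W[...,2]>.0)&(W[...,2]<.14)&(W[...,0]>.52)&(W[...,0]<.64)&(W[...,1]>-.21)&(W[...,1]<-.135);
for lo in np.arange(.0,.14,.02):
    Q=W[m&(W[...,2]>=lo)&(W[...,2]<lo+.02)]
    h,e=np.histogram(Q[:,0],bins=np.arange(.53,.645,.01)); print(round(lo,3),h)
E
```

```text
exp_foot [341. 433.]
foot_back20 [319. 439.]
lug [303. 276.]
lugface [323. 289.]
bar [363. 410.]
bartop [373. 235.]
throat [335. 441.]
bartopR [383. 241.]
barbotR [372. 426.]
0.012 [ 0  0  0 28 31 34 27 25 35 47 41] [-0.21   0.567]
0.024 [ 0  0  0  8 46 30 19 20 27 20  0] [-0.191  0.567]
0.036 [ 0  0  0 14 28 17 14  5 23 20  1] [-0.184  0.566]
0.048 [ 0  0  0 19 27 18  9  1 21 25  0] [-0.184  0.565]
0.06 [ 0  0  0 33 24 15 10  0 24 26  0] [-0.183  0.561]
0.072 [ 0  0  1 33 19 15  4  0 25 22  0] [-0.185  0.559]
0.084 [ 0  0 16 28 20 14  2  0 18 26  1] [-0.184  0.557]
0.096 [ 0  0 27 24 20 10  0  0 24 28  0] [-0.183  0.554]
0.108 [ 0  0 35 21 14  6  0  0 27 23  0] [-0.184  0.551]
0.12 [ 0  5 36 20  8  3  0  0 17 27  0] [-0.183  0.548]
0.132 [ 0  0 19  6  0  0  0  0 18 18  0] [-0.2    0.551]
scene
0.0 [ 0  1  0 27 36 18  8  6 23 24 19]
0.02 [ 0  0  0 27 40 17  5  3 18  8  0]
0.04 [ 0  0  0 33 15  8  0  0 19  5  0]
0.06 [ 0  0 10 31 15  6  0  0 24 11  0]
0.08 [ 0  0 28 24  5  0  0  0 24  4  0]
0.1 [ 0  6 45  8  5  0  0  0  1  0  0]
0.12 [ 0 23 26 10  1  0  0  0  0  0  0]
0.14 [0 0 0 0 0 0 0 0 0 0 0]
```

Emit:
step_arm:
  increments:
    - [[0.37,-0.01,0.04],[-0.04,-0.71,0]]
    - [[0.37,-0.01,0.04],[-0.04,-0.71,0]]
    - [[0.38,-0.02,0.02],[-0.04,-0.71,0]]
    - [[0.38,-0.01,0.02],[-0.04,-0.71,0]]
    - [[0.38,-0.02,0.01],[-0.04,-0.71,0]]
    - [[0.38,-0.02,-0.01],[-0.04,-0.71,0]]
    - [[0.39,-0.01,-0.01],[-0.04,-0.71,0]]
    - [[0.39,-0.02,-0.02],[-0.04,-0.71,0]]
    - [[0.39,-0.01,-0.02],[-0.04,-0.71,0]]
    - [[0.39,-0.02,-0.02],[-0.04,-0.71,0]]

```text
clock: 16.75
tool_pos: [0.6059, -0.1638, 0.1412]
eef_rot: [0.028, 0.934, -0.01, 0.357]
contact_force: [-34.7, -3.5, 27.6]
opening: 0.59
finger_force: 40.0
```

```bash
cat > up.py <<'E'
from h import *
s=r.get_state(); T=s['tool_pos']; zt=Ro.from_quat(s['eef_rot']).as_matrix()[:,2]; print(s['clock'],T,zt.round(3),'lug',T-.0157*zt,s['contact_force'].round(1))
p,d,c=snap('side'); W=cloud(d,c)
save('up_%.0f.png'%s['clock'],cv2.resize(p[130:340,180:380],None,fx=3,fy=2.8,interpolation=2))
m=(W[...,2]>.03)&(W[...,2]<.15)&(W[...,0]>.52)&(W[...,0]<.612)&(W[...,1]>-.21)&(W[...,1]<-.135)
L=[]
for lo in np.arange(.03,.15,.01):
    Q=W[m&(W[...,2]>=lo)&(W[...,2]<lo+.01)]
    if len(Q)>8: L.append((lo+.005,np.percentile(Q[:,0],4),Q[:,1].min()))
L=np.array(L); print(L.round(4)); g=L[L[:,0]<.13]; q=np.polyfit(g[:,0],g[:,1],1); print('tilt deg',np.degrees(np.arctan(q[0])),'foot axis x',q[1]+.018)
E
python3 up.py
```

```text
16.75 [ 0.60592355 -0.16383108  0.14117049] [ 0.666 -0.039 -0.745] lug [ 0.59546019 -0.163226    0.15285988] [-34.7  -3.5  27.6]
[[ 0.035   0.5661 -0.1846]
 [ 0.045   0.5686 -0.1837]
 [ 0.055   0.5692 -0.1842]
 [ 0.065   0.5704 -0.1819]
 [ 0.075   0.5708 -0.1842]
 [ 0.085   0.5708 -0.1833]
 [ 0.095   0.5723 -0.1849]
 [ 0.105   0.573  -0.183 ]
 [ 0.115   0.5739 -0.1829]
 [ 0.125   0.5742 -0.1848]
 [ 0.135   0.584  -0.1839]
 [ 0.145   0.585  -0.2075]]
tilt deg 4.652485598969472 foot axis x 0.582433070692523
```

Emit:
step_arm:
  increments:
    - [[-0.3,0,0],[0,0,0]]
    - [[-0.3,0,0],[0,0,0]]
    - [[-0.3,0,0.1],[0,0,0]]
    - [[-0.3,0,0.1],[0,0,0]]
    - [[-0.2,0,0.1],[0,0,0]]
    - [[0,0,0],[0,0,0]]
    - [[0,0,0],[0,0,0]]
    - [[0,0,0],[0,0,0]]
    - [[0,0,0],[0,0,0]]
    - [[0,0,0],[0,0,0]]

```text
clock: 17.8
tool_pos: [0.5952, -0.164, 0.1441]
eef_rot: [0.029, 0.933, -0.009, 0.359]
contact_force: [-0.4, 0.4, -6.5]
opening: 0.593
finger_force: 40.0
```

```bash
python3 up.py|grep -v '^ \['
```

```text
17.8 [ 0.59523739 -0.16398009  0.14414684] [ 0.668 -0.038 -0.743] lug [ 0.58474208 -0.16337742  0.15580768] [-0.4  0.4 -6.5]
[[ 0.035   0.5641 -0.186 ]
tilt deg 0.6114618730385394 foot axis x 0.5829314544077386
```

Emit:
step_arm:
  increments:
    - [[0.2,0,0],[0,0,0]]
    - [[0.2,0,0],[0,0,0]]
    - [[0.2,0,0],[0,0,0]]
    - [[0.2,0,0],[0,0,0]]
    - [[0.2,0,0],[0,0,0]]
    - [[0.1,0,0],[0,0,0]]
    - [[0.1,0,0],[0,0,0]]
    - [[0,0,0],[0,0,0]]
    - [[0,0,0],[0,0,0]]
    - [[0,0,0],[0,0,0]]

```text
clock: 18.85
tool_pos: [0.6069, -0.1639, 0.144]
eef_rot: [0.029, 0.933, -0.009, 0.358]
contact_force: [-1.4, -0.1, -5.9]
opening: 0.588
finger_force: 40.0
```

```bash
python3 up.py|grep -v '^ \['
```

```text
18.85 [ 0.60688798 -0.16392145  0.14402809] [ 0.668 -0.038 -0.743] lug [ 0.5963987  -0.16332189  0.15569451] [-1.4 -0.1 -5.9]
[[ 0.035   0.5753 -0.1863]
tilt deg 0.649693550441456 foot axis x 0.5944805257611326
```

Emit:
step_arm:
  increments:
    - [[0,0,-0.1],[0,0,0]]
    - [[0,0,-0.1],[0,0,0]]
    - [[0,0,-0.1],[0,0,0]]
    - [[0,0,-0.1],[0,0,0]]
    - [[0.05,0,0],[0,0,0]]
    - [[0.05,0,0],[0,0,0]]
    - [[0,0,0],[0,0,0]]
    - [[0,0,0],[0,0,0]]
    - [[0,0,0],[0,0,0]]
    - [[0,0,0],[0,0,0]]

```text
clock: 19.9
tool_pos: [0.6071, -0.1638, 0.1404]
eef_rot: [0.029, 0.933, -0.009, 0.358]
contact_force: [-9.2, 0.3, 2.8]
opening: 0.589
finger_force: 40.0
```

```bash
python3 up.py|grep -v '^ \['; ls pics|grep up_
```

```text
19.9 [ 0.60708021 -0.16376148  0.14044586] [ 0.668 -0.038 -0.743] lug [ 0.59659284 -0.16316314  0.15211406] [-9.2  0.3  2.8]
[[ 0.035   0.5768 -0.1857]
tilt deg 0.4728564946952619 foot axis x 0.5951883995135039
up_17.png
up_18.png
up_19.png
up_20.png
```

Emit:
step_arm:
  increments:
    - [[0,0,0],[0,0,0]]
    - [[0,0,0],[0,0,0]]
    - [[0,0,0],[0,0,0]]
    - [[0,0,0],[0,0,0]]
    - [[0,0,0],[0,0,0]]
    - [[0,0,0],[0,0,0]]
    - [[0,0,0],[0,0,0]]
    - [[0,0,0],[0,0,0]]
    - [[0,0,0],[0,0,0]]
    - [[0,0,0],[0,0,0]]
  fingers: 1

```text
clock: 20.95
tool_pos: [0.6089, -0.1695, 0.1411]
eef_rot: [0.032, 0.932, -0.014, 0.36]
contact_force: [-5.5, -10.1, 6.9]
opening: 1.001
finger_force: 5.6
```

Emit:
step_arm:
  increments:
    - [[-0.5,0,0],[0,0,0]]
    - [[-0.8,0.04,0.2],[0,0,0]]
    - [[-1,0.05,0.3],[0,0,0]]
    - [[-1,0.05,0.3],[0,0,0]]
    - [[-1,0.05,0.3],[0,0,0]]
    - [[-1,0.05,0.3],[0,0,0]]
    - [[-1,0.05,0.3],[0,0,0]]
    - [[-1,0.05,0.3],[0,0,0]]
    - [[-1,0.05,0.3],[0,0,0]]
    - [[-1,0.05,0.3],[0,0,0]]

```text
clock: 21.95
tool_pos: [0.5143, -0.1588, 0.1665]
eef_rot: [0.029, 0.933, -0.009, 0.359]
contact_force: [0.5, 0.4, 0.7]
opening: 1.005
finger_force: 0.0
```

```bash
python3 up.py|grep -v '^ \['; ls pics|grep up_
```

```text
21.95 [ 0.51434099 -0.1588391   0.16649941] [ 0.669 -0.037 -0.743] lug [ 0.50384475 -0.15825949  0.17816059] [0.5 0.4 0.7]
[[ 0.035   0.5781 -0.1868]
tilt deg 0.06842588105426417 foot axis x 0.5958338615348145
up_17.png
up_18.png
up_19.png
up_20.png
up_22.png
```

View pics/up_22.png

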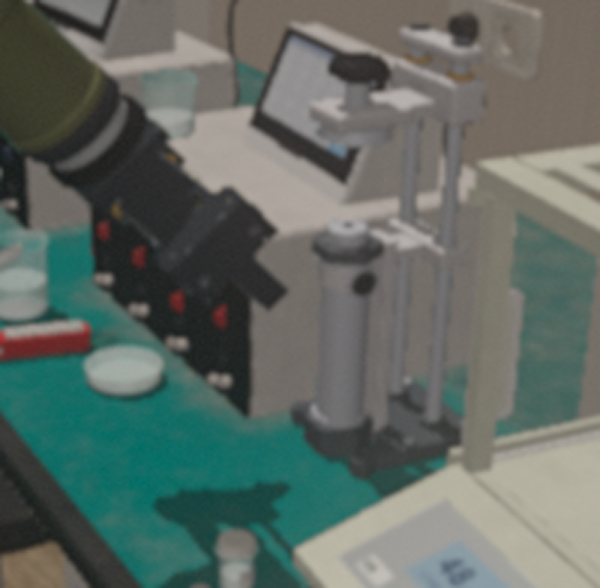

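The column stands upright in the throat with its head hex on the bar (tilt about 0°), and the gripper is clear. Next the arm goes up and turns the tool down.

Emit:
step_arm:
  increments:
    - [[-0.5,0,2.4],[0.2,4.2,0]]
    - [[-0.5,0,2.4],[0.2,4.2,0]]
    - [[0,0,2.4],[0.2,4.2,0]]
    - [[0,0,2.4],[0.2,4.2,0]]
    - [[0,0,2.4],[0.2,4.2,0]]
    - [[0,0,2.4],[0.2,4.2,0]]
    - [[0,0,2.4],[0.2,4.2,0]]
    - [[0,0,2.4],[0.2,4.2,0]]
    - [[0,0,2.4],[0.2,4.2,0]]
    - [[0,0,2.4],[0.2,4.2,0]]
  fingers: 0

```text
clock: 23.0
tool_pos: [0.4953, -0.1848, 0.3181]
eef_rot: [0.031, 0.994, -0.045, 0.098]
contact_force: [1.4, -1.4, 0.1]
opening: 0.117
finger_force: 0.0
```

```bash
python3 - <<'E'
from h import *
s=r.get_state(); print(s['clock'],s['tool_pos'],Ro.from_quat(s['eef_rot']).as_matrix().round(3).tolist(),s['q'].round(2),s['opening'])
for n in ('wrist','scene'):
    p,d,c=snap(n); W=cloud(d,c); v=cv2.cvtColor(p,cv2.COLOR_RGB2HSV)[...,2]
    k=(W[...,2]>.30)&(W[...,2]<.345)&(W[...,0]>.55)&(W[...,0]<.632)&(abs(W[...,1]+.167)<.04)&(v<80)
    Q=W[k]; print(n,len(Q), Q.min(0).round(4),Q.max(0).round(4),np.median(Q,0).round(4)) if len(Q) else print(n,0)
    b=(W[...,2]>.36)&(W[...,2]<1)&(W[...,0]>.5)&(W[...,0]<.85)&(abs(W[...,1]+.16)<.15); Q=W[b]; print('high',len(Q),np.percentile(Q,[1,50],axis=0).round(3) if len(Q) else '')
save('w2.png',r.snapshot('wrist')[0])
E
```

```text
23.0 [ 0.49529919 -0.18478928  0.31806493] [[-0.979, 0.071, 0.191], [0.053, 0.994, -0.096], [-0.197, -0.084, -0.977]] [ 0.83  0.48 -0.88  1.92  0.66  0.8   1.1 ] 0.1166566945458927
wrist 0
high 0 
scene 44 [ 0.5745 -0.185   0.3098] [ 0.5993 -0.1621  0.3215] [ 0.5833 -0.1744  0.3189]
high 6841 [[ 0.511 -0.309  0.374]
 [ 0.785 -0.195  0.496]]
```

Emit:
step_arm:
  increments:
    - [[0,0.25,1.2],[0.7,1.4,0]]
    - [[0,0.25,1.2],[0.7,1.4,0]]
    - [[0,0.25,1.2],[0.7,1.4,0]]
    - [[0,0.25,1.2],[0.7,1.4,0]]
    - [[0,0.25,1.2],[0.7,1.4,0]]
    - [[0,0.25,1.2],[0.7,1.4,0]]
    - [[0,0.25,1.2],[0.7,1.4,0]]
    - [[0,0.25,1.2],[0.7,1.4,0]]
    - [[0,0,0],[0,0,0]]
    - [[0,0,0],[0,0,0]]

```text
clock: 24.15
tool_pos: [0.4958, -0.166, 0.4119]
eef_rot: [0.032, 0.999, -0.001, 0.0]
contact_force: [-0.5, 0.4, 0.5]
opening: 0.003
finger_force: 0.0
```

```bash
python3 - <<'E'
from h import *
s=r.get_state(); print(s['clock'],s['tool_pos'],Ro.from_quat(s['eef_rot']).as_matrix().round(3).tolist(),s['q'].round(2),s['opening'])
p,d,c=snap('wrist'); W=cloud(d,c); save('w2.png',p)
E
```

```text
24.15 [ 0.49582183 -0.16601987  0.41190888] [[-0.998, 0.065, 0.0], [0.065, 0.998, -0.003], [-0.001, -0.003, -1.0]] [ 0.82  0.49 -0.96  1.58  0.42  1.29  1.3 ] 0.0034210684187844943
```

Emit:
step_arm:
  increments:
    - [[1.2,0,0],[0,0,0]]
    - [[1.2,0,0],[0,0,0]]
    - [[1.2,0,0],[0,0,0]]
    - [[1.2,0,0],[0,0,0]]
    - [[1.2,0,0],[0,0,0]]
    - [[1.2,0,0],[0,0,0]]
    - [[1.3,0,0],[0,0,0]]
    - [[1.3,0,0],[0,0,0]]
    - [[0,0,0],[0,0,0]]
    - [[0,0,0],[0,0,0]]

```text
clock: 25.2
tool_pos: [0.5939, -0.1659, 0.4124]
eef_rot: [0.032, 0.999, -0.001, 0.0]
contact_force: [-0.2, 1.2, 0.1]
opening: 0.007
finger_force: 0.0
```

Emit:
step_arm:
  increments:
    - [[0,0,-1.5],[0,0,0]]
    - [[0,0,-1.5],[0,0,0]]
    - [[0,0,-1.5],[0,0,0]]
    - [[0,0,-1.5],[0,0,0]]
    - [[0,0,-0.5],[0,0,0]]
    - [[0,0,0],[0,0,0]]
    - [[0,0,0],[0,0,0]]
    - [[0,0,0],[0,0,0]]
    - [[0,0,0],[0,0,0]]
    - [[0,0,0],[0,0,0]]

```text
clock: 26.2
tool_pos: [0.5948, -0.1658, 0.3488]
eef_rot: [0.032, 0.999, -0.001, 0.001]
contact_force: [0.5, -0.4, 0.8]
opening: 0.002
finger_force: 0.0
```

```bash
python3 - <<'E'
from h import *
s=r.get_state(); print(s['clock'],s['tool_pos'],s['contact_force'])
p,_,c1=snap('side'); q,_,c2=snap('scene')
A=cv2.resize(p[90:230,240:360],None,fx=3.3,fy=4); B=cv2.resize(q[80:220,250:360],None,fx=3.3,fy=4); save('press.png',np.hstack([A,B]))
print(proj(c1,s['tool_pos']),proj(c2,s['tool_pos']))
E
```

```text
26.2 [ 0.59477961 -0.16582588  0.34876134] [ 0.52581173 -0.37723033  0.82385614]
[299.18051805 137.47820158] [295.92392399 138.63076008]
```

View pics/press.png

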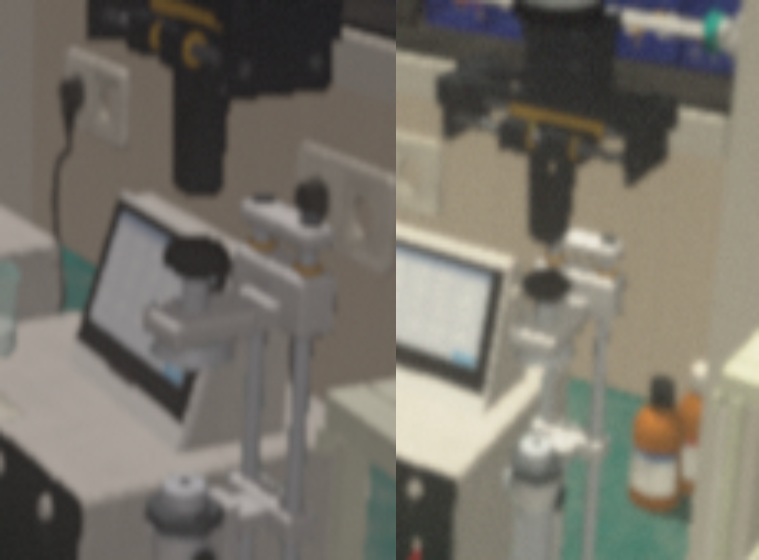

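The fingertip is centred over the knob in both views, at (197,190) over (197,258) and (549,240) over (547,285).

Emit:
step_arm:
  increments:
    - [[0,0,-1],[0,0,0]]
    - [[0,0,-1],[0,0,0]]
    - [[0,0,-0.8],[0,0,0]]
    - [[0,0,-0.8],[0,0,0]]
    - [[0,0,-0.8],[0,0,0]]
    - [[0,0,-0.8],[0,0,0]]
    - [[0,0,-0.8],[0,0,0]]
    - [[0,0,-0.8],[0,0,0]]
    - [[0,0,-0.8],[0,0,0]]
    - [[0,0,-0.8],[0,0,0]]

```text
clock: 27.3
tool_pos: [0.5943, -0.166, 0.2641]
eef_rot: [0.033, 0.999, -0.001, 0.001]
contact_force: [-2.5, -0.3, 5.5]
opening: 0.004
finger_force: 2.8
```

Emit:
step_arm:
  increments:
    - [[0,0,-0.3],[0,0,0]]
    - [[0,0,-0.3],[0,0,0]]
    - [[0,0,-0.3],[0,0,0]]
    - [[0,0,-0.3],[0,0,0]]
    - [[0,0,-0.2],[0,0,0]]
    - [[0,0,-0.2],[0,0,0]]
    - [[0,0,-0.2],[0,0,0]]
    - [[0,0,0],[0,0,0]]
    - [[0,0,0],[0,0,0]]
    - [[0,0,0],[0,0,0]]

```text
clock: 28.3
tool_pos: [0.595, -0.1657, 0.2461]
eef_rot: [0.032, 0.999, -0.0, 0.001]
contact_force: [-0.5, -0.4, -0.3]
opening: 0.003
finger_force: 0.0
```

Emit:
step_arm:
  increments:
    - [[0,0,-0.2],[0,0,0]]
    - [[0,0,-0.2],[0,0,0]]
    - [[0,0,-0.2],[0,0,0]]
    - [[0,0,-0.1],[0,0,0]]
    - [[0,0,-0.1],[0,0,0]]
    - [[0,0,-0.1],[0,0,0]]
    - [[0,0,0],[0,0,0]]
    - [[0,0,0],[0,0,0]]
    - [[0,0,0],[0,0,0]]
    - [[0,0,0],[0,0,0]]

```text
clock: 29.3
tool_pos: [0.5952, -0.1657, 0.2404]
eef_rot: [0.033, 0.999, -0.001, 0.002]
contact_force: [-6.7, -0.3, 19.8]
opening: 0.008
finger_force: 10.2
```

Emit:
step_arm:
  increments:
    - [[0,0,-0.1],[0,0,0]]
    - [[0,0,0],[0,0,0]]
    - [[0,0,0],[0,0,0]]
    - [[0,0,0.5],[0,0,0]]
    - [[0,0,1],[0,0,0]]
    - [[0,0,2],[0,0,0]]
    - [[0,0,3],[0,0,0]]
    - [[0,0,3],[0,0,0]]
    - [[0,0,3],[0,0,0]]
    - [[0,0,0],[0,0,0]]

```text
clock: 30.3
tool_pos: [0.5967, -0.1651, 0.3654]
eef_rot: [0.033, 0.999, -0.001, 0.005]
contact_force: [0.0, 0.9, 0.3]
opening: 0.003
finger_force: 0.0
```

```bash
python3 up.py|grep -v '^ \['; ls pics|grep up_3; python3 - <<'E'
from h import *
for n in ('side','scene'):
    p,d,c=snap(n); W=cloud(d,c); v=cv2.cvtColor(p,cv2.COLOR_RGB2HSV)[...,2]
    k=(W[...,2]>.2)&(W[...,2]<.29)&(W[...,0]>.55)&(W[...,0]<.632)&(abs(W[...,1]+.167)<.04)&(v<70)
    Q=W[k]; print(n,len(Q),np.percentile(Q,[2,50,98],axis=0).round(4).tolist())
E
```

```text
30.3 [ 0.59671021 -0.16512086  0.36543056] [ 0.01  -0.002 -1.   ] lug [ 0.59656102 -0.16509668  0.38112983] [0.  0.9 0.3]
[[ 0.035   0.5776 -0.1857]
tilt deg 0.17840575312043025 foot axis x 0.5954568516791455
up_30.png
side 163 [[0.5764, -0.1875, 0.2272], [0.5882, -0.1783, 0.2375], [0.605, -0.1549, 0.2417]]
scene 28 [[0.5731, -0.1843, 0.2303], [0.585, -0.1749, 0.2355], [0.5966, -0.1649, 0.2381]]
```

View pics/up_30.png

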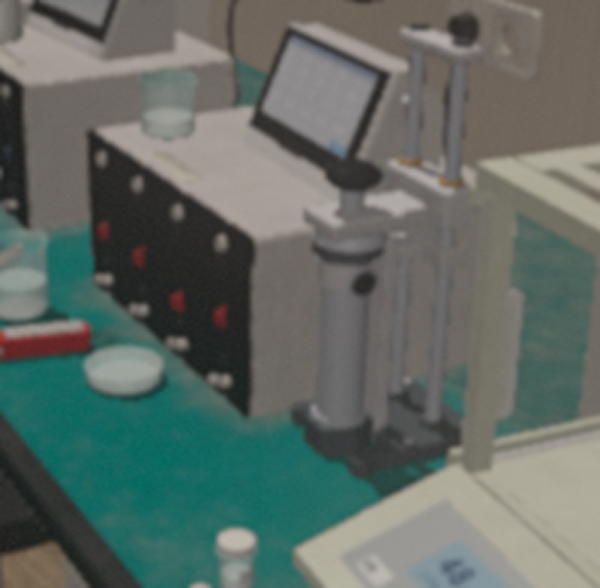

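The view shows the head down on the column's top, with the column upright in the throat (tilt 0.2°). The knob top is at about 0.24 m, so the head is fully home.

```bash
python3 -c "
from plant import r
print(r.finish_job())"
```

```text
the job is handed in; nothing more can be done
None
```

The column stands upright in its clamp stand with the head pressed fully home, and the job is handed in at about 30 s of the 62 s; no verdict came back. While settling the foot against the bar I lifted it up to about 4 mm off the bench for some 12 mm of travel, and on release the opening gripper pressed with about 10 N on what was probably the dosing pump beside the stand.

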